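# Comb skewed sample rods into the grooves of a tray

## Robot

A 6-joint arm with a two-finger parallel gripper is mounted at the origin on a cart in front of the work surface, level with it; the furniture and walls round the work are solid. World frame = base frame: x ahead of the robot, y to its left, z up, the work surface at z = 0. Lengths are in m, angles in rad, forces in N, time in s.
With the tool pointing down it reaches from about 0.325 to 0.775 m from the base axis. Payload 5.5 kg.
Tool frame: the origin (TCP) lies between the finger pads; the fingertips stand 8 mm ahead of it and the grasp point (between the pads) lies 11 mm behind it (tcp_to_tips is the distance from the TCP to the fingertips, in m); z points along the fingers, y is the direction in which the jaws open and shut (so a half turn about z gives the same grasp; the last joint's range is limited). The gripper opens to 88 mm and grips with 3 to 60 N. Pads are 20 mm wide; open, the fingers measure 115 mm over their backs; the gripper's body (75 mm by 178 mm) begins 61 mm behind the grasp point.
Start: joints at [-1.207, 0.091, 1.231, -0, 1.82, -0.057], TCP at [0.245, -0.548, 0.231] pointing down, gripper open.
Joint ranges: [-2.87, 2.87], [-0.86, 2.18], [0.17, 2.46], [-1.51, 4.65], [0.06, 2.69], [-2.65, 2.65]. Speed limits (rad/s): [2.57, 2.57, 3.01, 3.14, 3.14, 3.14].

## Interface

Orientations are given as a unit quaternion [w, x, y, z].
In Python, from bench import * gives the robot as it stands. Calls block until the motion is done:
- move_to(position, orientation): joint-space move of the TCP to a pose.
- move_l(position, speed=0.15, orientation=None): straight line of the TCP; orientation=None keeps the orientation; speed is the mean speed in m/s.
- movej(angles): joint-space move.
- gripper_open() and close(): open the fingers fully, or close them until they stop; the grip force is fixed at half the most.
- hold(seconds).
- inverse_kinematics(position, orientation): joint angles nearest the present ones, or None.
- state(): the state.
- get_image(name): name is "scene" or "top"; returns a dict with "frame" (420x560x3 uint8, blue, green, red), "depth" (420x560 float32, m along the optical axis (not along the pixel's ray), 0 where there is no reading), "camera_matrix" (3x3 intrinsics, pixels), "view" (4x4, takes a point from world to camera coordinates). Camera axes: x right, y up, looking along -z (the intrinsics and any distortion apply to the point x, -y, -z); pixel columns grow to the right and rows downward; lengths in m; the calibration is good to about 2 mm. A picture is of the moment at which its call begins.
A pose or a line that the arm cannot do raises IKError and nothing moves.
- job_done(): hands the job in, once; it reports no verdict.
The state is a dict: "time": time; "joint_pos": joint angles; "dq": joint speeds; "joint_torque": joint torques, N m; "ee_pos": TCP position; "ee_rot": TCP orientation; "ft_force": force on the tool from outside, world axes, zero at the start; "moment": the same for the moment, N m; "finger_gap": finger opening in m.
Only numpy, scipy, OpenCV 4.12 (cv2) and the standard library are available. Lean on these libraries where they do the work, as an engineer would, in place of code of your own. Each camera call takes 0.05 s, during which the arm holds its last target. There are 200 camera calls.

## Task

Stand the rake, which lies on its side, up on its tines on the free worktop and let go of it. Then take it again from above by its handle and comb it across the grooves of the tray until all three rods lie fully down in grooves, without touching the rods with the gripper or arm. Finally stand the rake upright on the worktop outside the tray, and leave the brass weight and the tape roll where they are.

Things in the scene. Friction and masses are not known exactly. Their poses are not given: they have to be found in the camera images.
- tray: fixed plain grey metal tray, 225 (x) x 110 (y) mm, origin under its centre at worktop height. 7 grooves along its y at x = -51 to 51, pitch 17, each 13 wide, 100 long, floor 6 high (z); ridges 4 wide, 16 high. Run-ins at both x ends: 16 high at |x| 57.5 to 68, rising to 21 at 107.5. Walls 5 thick, 30 high. Comb along x, tips just over the ridges: the row of tines turns rods parallel and they drop in.
- rod_1: one of three equal plain steel rods, round, 10 mm diameter, 70 mm long, 43 g, lying askew over the tray's ridges at the start (at the tray's -x side). Origin at its middle, on its axis; y along the axis. On the ridges its middle is 21 mm above the worktop, seated in a groove 11 mm. It rolls easily; rods pushed together can bind until the rake backs off a little.
- rod_2: one of three equal plain steel rods, round, 10 mm diameter, 70 mm long, 43 g, lying askew over the tray's ridges at the start (in the middle). Origin at its middle, on its axis; y along the axis. On the ridges its middle is 21 mm above the worktop, seated in a groove 11 mm. It rolls easily; rods pushed together can bind until the rake backs off a little.
- rod_3: one of three equal plain steel rods, round, 10 mm diameter, 70 mm long, 43 g, lying askew over the tray's ridges at the start (at the +x side). Origin at its middle, on its axis; y along the axis. On the ridges its middle is 21 mm above the worktop, seated in a groove 11 mm. It rolls easily; rods pushed together can bind until the rake backs off a little.
- rake: rake, 102 mm tall, 0.14 to 0.24 kg. Origin at the tine tips, in the middle; z from tips up to the handle's end, y along the rows. Two rows of six 21 mm tines at x = +-11 (13.5 outside), 5 thick, 15.8 apart; steel bar 30 (x) x 84 (y) at z 20 to 32; white handle 30 (x) x 32 (y) at z 42 to 102. At the start it lies flat, z level, x vertical, axis 15 mm above the worktop. Stands stably on its tines, tips beyond about 20 degrees.
- handle_mid (a point): centre of the rake's white handle, 72 mm above the tine tips (axes as the rake's). The worktop round the rake, x 0.40 to 0.55 and y -0.40 to -0.15, is free to stand it on; a tall cooler box stands behind (x over 0.58, y -0.2 to 0.1), so keep hand and wrist clear of it
- weight: brass weight with a knob on top, 32 mm diameter, 42 mm tall, a bystander; origin under its centre
- tape: roll of tape lying flat, 76 mm diameter, 18 mm tall, a bystander; origin under its centre

How it is judged:
By the outcome, as a careful person would: the job done as asked, in the order asked, and still so for the second after the job is handed in, with the robot touching nothing.
It also fails if it takes over 72 s, if anything falls off the work surface, if the arm or the gripper's body presses on something with over 40 N, if the wrist force passes 120 N, or if a joint passes its speed limit or range.

## Working session

There is one attempt and no reset: what is moved stays moved. The work goes in short steps, each a Python script; the robot and the scene stay as the last script left them, time stands still between calls to the robot, and variables do not carry over. Pictures are saved under pics/ and viewed, about 8 in all and at most 12, crops included, and the job is handed in when it is done.

```bash
ls; mkdir -p pics
cat > h.py <<'E'
import numpy as np, cv2
from bench import *
from scipy.spatial.transform import Rotation as R
def quat(M):
    q=R.from_matrix(M).as_quat(); return [q[3],q[0],q[1],q[2]]
def cloud(im):
    d=im["depth"]; K=im["camera_matrix"]; v,u=np.mgrid[:d.shape[0],:d.shape[1]]
    p=np.stack([(u-K[0,2])/K[0,0]*d,-(v-K[1,2])/K[1,1]*d,-d,np.ones_like(d)],-1)
    w=p@np.linalg.inv(im["view"]).T
    w[d==0]=np.nan
    return w[...,:3]
E
python3 - <<'E'
from h import *
for n in("scene","top"):
    im=get_image(n); cv2.imwrite(f"pics/{n}0.png",im["frame"]); np.savez(f"{n}0.npz",**im)
    print(n,im["camera_matrix"].tolist(),np.linalg.inv(im["view"]).round(3).tolist(),(im["depth"]==0).mean())
    print([k for k in im])
print(state())
E
```

```text
pics
scene [[512.1587492055523, 0.0, 290.06265019525074], [0.0, 512.1587492055523, 205.7852052617534], [0.0, 0.0, 1.0]] [[-0.802, 0.304, -0.514, -0.047], [-0.598, -0.383, 0.705, 0.716], [0.018, 0.872, 0.489, 0.598], [0.0, 0.0, 0.0, 1.0]] 0.0038095238095238095
['frame', 'depth', 'camera_matrix', 'view']
top [[514.2027124286273, 0.0, 276.65068823423536], [0.0, 514.2027124286273, 217.35006543953426], [0.0, 0.0, 1.0]] [[-0.005, 0.996, -0.092, 0.435], [-1.0, -0.005, 0.004, -0.07], [0.003, 0.092, 0.996, 1.212], [0.0, 0.0, 0.0, 1.0]] 0.004043367346938775
['frame', 'depth', 'camera_matrix', 'view']
{'time': 0.1, 'joint_pos': array([-1.20669313e+00,  9.17701584e-02,  1.23176537e+00, -2.47893859e-05,
        1.81979385e+00, -5.66901590e-02]), 'dq': array([-0.00048057, -0.00204166, -0.00295916,  0.00293315,  0.00031943,
        0.00058461]), 'joint_torque': array([ 3.97840748e-03, -4.47858274e+01, -4.07570243e+01,  7.00023375e-02,
        2.83928047e-02, -8.66739265e-05]), 'ee_pos': array([ 0.24499688, -0.547424  ,  0.22962802]), 'ee_rot': array([-8.56284364e-04,  9.77948413e-01,  2.08844793e-01, -1.44821321e-04]), 'ft_force': array([ 0.10754589, -1.08762994, -0.33813278]), 'moment': array([ 0.01896174,  0.03401567, -0.01861528]), 'finger_gap': 0.08773683164516205}
```

View pics/scene0.png

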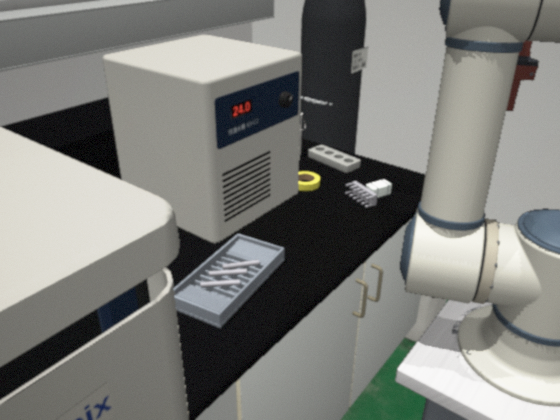

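View pics/top0.png

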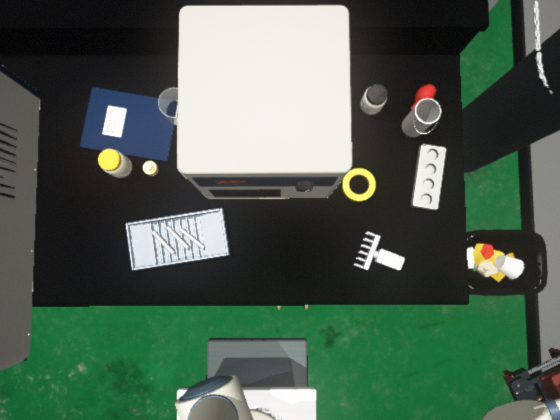

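The top view shows the tray at about (178,240), the rake at (380,253) with its handle to the right at (391,261), the tape at (359,184) and the weight at (150,168). Next I'll measure the rake and tray in both views.

```bash
cat >> h.py <<'E'
def load(n,t=0): return dict(np.load(f"{n}{t}.npz"))
def rect(P):
    (c,s,a)=cv2.minAreaRect((P[:,:2]*1000).astype(np.float32)); return np.round(c,1),np.round(s,1),round(a,1)
E
python3 - <<'E'
from h import *
for n in("scene","top"):
    im=load(n); W=cloud(im); f=im["frame"]; g=f.max(2); Z=W[...,2]
    def box(x0,x1,y0,y1): return (W[...,0]>x0)&(W[...,0]<x1)&(W[...,1]>y0)&(W[...,1]<y1)
    m=box(.3,.56,-.42,-.15)&(g>110)&(Z<.08)&(f.min(2)>70)
    k,l,st,ce=cv2.connectedComponentsWithStats(m.astype(np.uint8))
    for i in range(1,k):
        if st[i,4]>20: P=W[l==i]; print(n,"rake?",st[i],np.nanmean(P,0).round(4),rect(P),np.nanpercentile(P[:,2],[5,50,95]).round(4))
    b=box(.3,.56,-.42,-.15)&(g<60); print("table z",np.nanmedian(Z[b]))
    t=box(.3,.55,.02,.4)&(g>90)&(Z<.06)&(Z>.0)
    k,l,st,ce=cv2.connectedComponentsWithStats(t.astype(np.uint8))
    i=1+st[1:,4].argmax(); P=W[l==i]; print(n,"tray",st[i],rect(P),np.nanpercentile(P[:,2],[2,10,50,90,98]).round(4))
    hi=P[P[:,2]>.024]; print("rim",rect(hi),hi.mean(0))
    y=(f[...,1]>150)&(f[...,0]<90)&(f[...,2]>150)
    k,l,st,ce=cv2.connectedComponentsWithStats(y.astype(np.uint8))
    for i in range(1,k):
        if st[i,4]>20: P=W[l==i]; print("yellow",st[i],rect(P),np.nanmedian(P[:,2]))
f=load("top")["frame"]
a=cv2.resize(f[195:285,115:240],None,fx=6,fy=6,interpolation=3)[:,:]
cv2.imwrite("pics/c1.png",a)
s=load("scene")["frame"]
b=cv2.resize(s[225:325,165:295],None,fx=6,fy=6,interpolation=3)
cv2.imwrite("pics/c2.png",b)
E
```

```text
scene rake? [346 179  46  21 562] [ 0.4532 -0.3081  0.0237] (array([ 471.3, -326.2]), array([109. , 168.5]), 24.3) [0.0061 0.0273 0.0314]
scene rake? [ 358  223   53  173 4138] [ 0.3531 -0.2602 -0.287 ] (array([ 395.2, -283.9]), array([ 92.7, 269.3]), 1.0) [-0.4784 -0.2999 -0.0602]
scene rake? [370 268  10  30 188] [ 0.353  -0.1683 -0.1327] (array([ 352.8, -169.3]), array([ 4. , 38.1]), 0.2) [-0.1729 -0.132  -0.0932]
table z 8.29823063050461e-05
scene tray [ 175  236  109   91 4318] (array([493.4, 158.4]), array([109.3, 229.5]), 8.2) [0.0045 0.0074 0.0176 0.0281 0.0305]
rim (array([486.6, 157.3]), array([ 95.6, 229.3]), 8.2) [0.47393151 0.16630904 0.02763437]
yellow [299 179  21  10  52] (array([ 595.8, -248.9]), array([57.8, 17.9]), 60.1) 0.013502550465219476
top rake? [354 231  51  40 851] [ 0.4566 -0.3087  0.0244] (array([ 454.5, -318.9]), array([109.4,  88.5]), 68.4) [0.     0.0281 0.0326]
table z -0.0007155796754261257
top tray [ 126  215  104   56 4485] (array([497.5, 160.9]), array([115.2, 233.2]), 8.8) [0.0015 0.004  0.0157 0.0265 0.0306]
rim (array([495.6, 157.1]), array([110., 226.]), 8.8) [0.48629571 0.16694872 0.02771012]
yellow [106 153  14  17  33] (array([661.4, 285.1]), array([14.9, 42.8]), 55.8) 0.08703316562257069
yellow [474 244  12  21 147] (array([ 464.4, -759.3]), array([34.9, 68.8]), 46.0) -0.5132948192274034
yellow [489 255   6   7  25] (array([ 455.7, -794.7]), array([19.3, 23.7]), 47.3) -0.5127705843444972
yellow [491 272  14  10  69] (array([ 394.9, -813.1]), array([28.7, 27.9]), 48.3) -0.5103648417737778
```

View pics/c1.png

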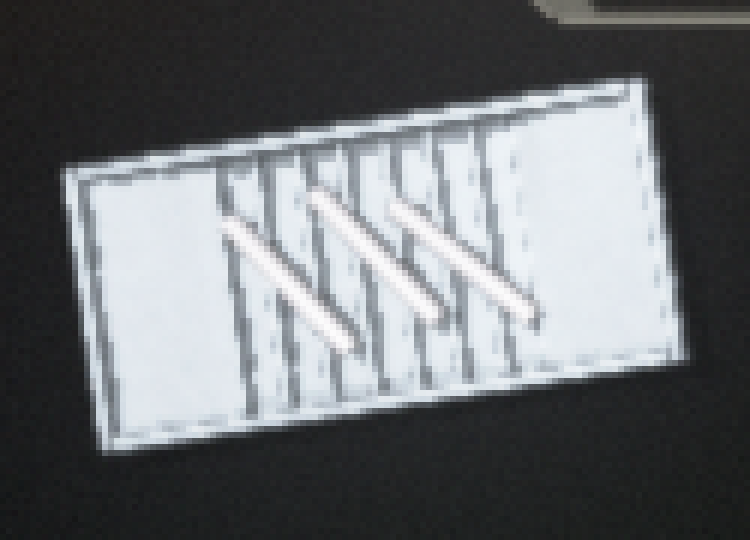

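The crop shows the tray's long axis running roughly along world -y. The rods lie askew at crop columns 225-360, 310-445 and 390-540. Next come the rake axis from both views and an IK check.

```bash
cat >> h.py <<'E'
def tilt_pose(G,a,y):
    a=np.array(a,float);a/=np.linalg.norm(a);y=np.array(y,float);y/=np.linalg.norm(y)
    M=np.c_[np.cross(y,a),y,a]; return (np.array(G)+.011*a).tolist(),quat(M)
E
python3 - <<'E'
from h import *
for n in("scene","top"):
    im=load(n); W=cloud(im); f=im["frame"]
    # handle: opened white blob, rays cast on plane z=.03
    x0,x1,y0,y1=(340,400,175,210) if n=="scene" else (345,412,225,280)
    sub=np.zeros(f.shape[:2],np.uint8); sub[y0:y1,x0:x1]=(f[y0:y1,x0:x1].min(2)>110)
    o=cv2.morphologyEx(sub,cv2.MORPH_OPEN,np.ones((7,7) if n=="top" else (6,6),np.uint8))
    P=W[(o>0)]; P=P[(P[:,2]>.02)&(P[:,2]<.04)]; print(n,"handle top pts",len(P),P.mean(0).round(4),rect(P))
    A=W[(sub>0)&(W[...,2]>.0)&(W[...,2]<.045)&(W[...,0]<.52)]; print("rake all",rect(A), rect(A[A[:,2]>.024]))
h=-np.array([.368,.930,0]); y=np.array([-h[1],h[0],0]); Z=np.array([0,0,1.])
tip=np.array([.4545,-.3189,0])-.051*h
for th in(30,40,45):
    t=np.radians(th); G=tip+.064*h+[0,0,.024]
    a=-np.cos(t)*Z-np.sin(t)*h
    for s in(1,-1):
        p,q=tilt_pose(G,a,s*y); j=inverse_kinematics(p,q); print(th,s,None if j is None else np.round(j,2))
    for yaw in(-60,-31,0,20):
        d=np.array([np.cos(np.radians(yaw)),np.sin(np.radians(yaw)),0]); a2=np.cos(t)*d-np.sin(t)*Z
        y2=np.array([-d[1],d[0],0])
        for s in(1,-1):
            p,q=tilt_pose([.47,-.28,.066],a2,s*y2); j=inverse_kinematics(p,q); print("  fin",yaw,s,None if j is None else np.round(j,2))
f=load("top")["frame"]; b=load("scene")["frame"]
cv2.imwrite("pics/c3.png",np.hstack([cv2.resize(f[220:285,340:415],(400,346),interpolation=3),cv2.resize(b[170:220,335:395],(400,346),interpolation=3)]))
E
```

```text
scene handle top pts 384 [ 0.4497 -0.3024  0.0278] (array([ 454.4, -309.8]), array([102.7,  82.5]), 71.2)
rake all (array([ 458.2, -334.3]), array([162.1,  86.9]), 82.2) (array([ 455.7, -310.3]), array([102.8,  86.2]), 70.6)
top handle top pts 443 [ 0.4494 -0.325   0.0289] (array([ 450.1, -322.8]), array([85.6, 32.1]), 68.0)
rake all (array([ 454.5, -318.5]), array([108.6,  88.3]), 68.4) (array([ 453.5, -314.6]), array([101.2,  83.3]), 68.5)
30 1 [-0.95  0.25  1.52  0.44  1.66 -0.6 ]
30 -1 [-0.95  0.25  1.52  0.44  1.66  2.54]
  fin -60 1 [-0.2  -0.51  2.37 -1.12  0.81 -0.1 ]
  fin -60 -1 None
  fin -31 1 None
  fin -31 -1 None
  fin 0 1 None
  fin 0 -1 [-1.09 -0.48  2.35  1.13  1.01 -0.04]
  fin 20 1 None
  fin 20 -1 [-1.16 -0.16  2.1   1.09  1.34 -0.3 ]
40 1 [-1.01  0.35  1.47  0.55  1.75 -0.65]
40 -1 [-1.01  0.35  1.47  0.55  1.75  2.49]
  fin -60 1 [-0.27 -0.51  2.28 -0.8   0.85 -0.41]
  fin -60 -1 None
  fin -31 1 [-0.65 -0.75  2.42  0.15  0.61 -1.76]
  fin -31 -1 [-0.65 -0.75  2.42  0.15  0.61  1.38]
  fin 0 1 None
  fin 0 -1 [-1.01 -0.49  2.26  0.87  1.01  0.22]
  fin 20 1 None
  fin 20 -1 [-1.08 -0.22  2.06  0.91  1.29 -0.13]
45 1 [-1.04  0.4   1.44  0.61  1.8  -0.67]
45 -1 [-1.04  0.4   1.44  0.61  1.8   2.47]
  fin -60 1 [-0.31 -0.49  2.22 -0.66  0.89 -0.55]
  fin -60 -1 [-0.31 -0.49  2.22 -0.66  0.89  2.6 ]
  fin -31 1 [-0.64 -0.69  2.35  0.11  0.7  -1.73]
  fin -31 -1 [-0.64 -0.69  2.35  0.11  0.7   1.41]
  fin 0 1 None
  fin 0 -1 [-0.96 -0.47  2.21  0.75  1.03  0.33]
  fin 20 1 None
  fin 20 -1 [-1.04 -0.23  2.03  0.81  1.28 -0.04]
```

View pics/c3.png

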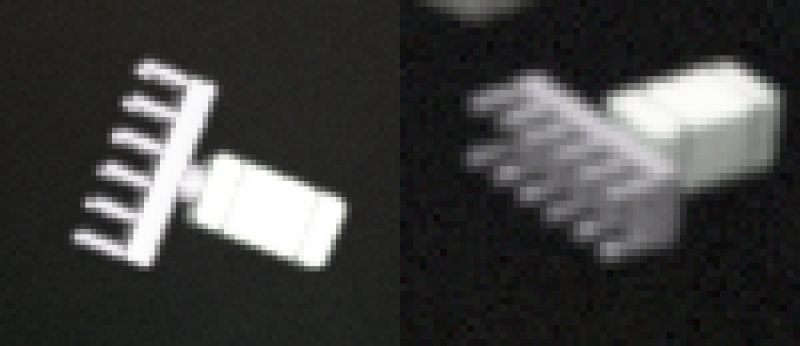

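Both views agree: the axis is at 69° and the top face is about 29 mm high, against 30 nominal. I'll grasp with a 40° tilt, lift, and check before turning the rake upright.

```bash
cat >> h.py <<'E'
Z=np.array([0,0,1.]); TH=np.radians(40)
ang=np.radians(69.2); h=-np.array([np.cos(ang),np.sin(ang),0]); ry=np.cross(Z,h)
C51=np.array([.454,-.3138,0]); d2=np.array([np.cos(np.radians(-60)),np.sin(np.radians(-60)),0]); y2=np.cross(Z,d2)
a1=-np.cos(TH)*Z-np.sin(TH)*h; a2=np.cos(TH)*d2-np.sin(TH)*Z
def f():
    s=state(); return round(s["time"],2),s["ft_force"].round(1),round(s["finger_gap"],4),s["ee_pos"].round(4)
E
python3 - <<'E'
from h import *
G=C51+.013*h+.026*Z
p,q=tilt_pose(G,a1,ry); p=np.array(p)
move_to((p-.1*a1).tolist(),q); print(f())
move_l(p.tolist(),.1); print(f())
close(); print(f())
move_l((p+[0,0,.12]).tolist(),.15); print(f())
S=np.array([.47,-.28,.066+.08]); p2,q2=tilt_pose(S,a2,y2)
move_to(p2,q2); print(f())
for n in("scene","top"):
    im=get_image(n); np.savez(f"{n}1.npz",**im)
    if n=="scene": cv2.imwrite("pics/s1.png",cv2.resize(im["frame"][80:280,220:480],None,fx=3,fy=3))
E
```

```text
(1.18, array([ 0.9, -0.5,  0. ]), 0.0879, array([ 0.429 , -0.3803,  0.0951]))
(2.33, array([-0.6, -0.5,  0.1]), 0.0878, array([ 0.4521, -0.32  ,  0.0182]))
(3.23, array([-0.7, -0.1,  0.1]), 0.0316, array([ 0.4518, -0.3193,  0.0175]))
(4.18, array([-0. ,  0.2, -2.1]), 0.0316, array([ 0.4516, -0.319 ,  0.1363]))
(5.36, array([ 0.1, -0.3, -1.5]), 0.0321, array([ 0.4737, -0.2874,  0.138 ]))
```

View pics/s1.png

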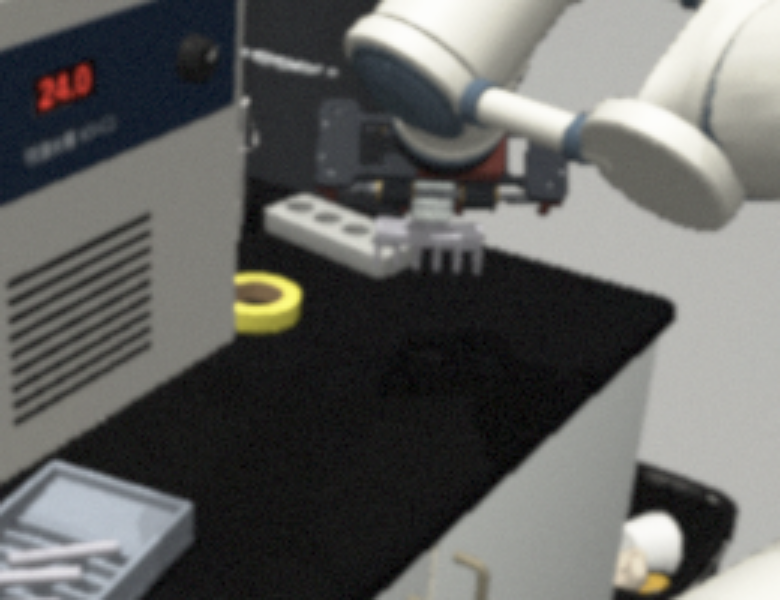

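The rake hangs tines-down at crop (430,245). I'll check its tilt from the depth points, then lower it until it touches.

Run:
```python
from h import *
W=cloud(load("scene",1)).reshape(-1,3); S=np.array([.47,-.28,0])
m=(np.abs((W-S)[:,0])<.08)&(np.abs((W-S)[:,1])<.08)&(W[:,2]>.06)&(W[:,2]<.125)
P=W[m]; r=np.c_[(P-S)@d2,(P-S)@y2,P[:,2]]
print(len(P),np.percentile(r,[1,50,99],axis=0).round(4).tolist())
for lo in np.arange(.06,.125,.008):
    k=(r[:,2]>lo)&(r[:,2]<lo+.008)
    if k.sum(): print(round(lo,3),k.sum(),np.percentile(r[k,0],[5,50,95]).round(4),np.percentile(r[k,1],[3,97]).round(4))
```

```text
427 [[-0.0079, -0.0409, 0.0811], [-0.0008, -0.0003, 0.1093], [0.0235, 0.0415, 0.1224]]
0.076 20 [-0.0051 -0.0002  0.0229] [-0.0388  0.0407]
0.084 46 [-0.0052 -0.0015  0.0213] [-0.0405  0.0403]
0.092 41 [-0.004  -0.0021  0.0034] [-0.04   0.042]
0.1 93 [-0.0072 -0.0037  0.0001] [-0.0395  0.0375]
0.108 206 [-0.0057  0.0036  0.0224] [-0.039   0.0399]
0.116 19 [-0.0008  0.0031  0.007 ] [-0.0092  0.0081]
0.124 2 [-0.0032  0.0036  0.0104] [-0.0216 -0.0125]
```

Run:
```python
from h import *
p=state()["ee_pos"]; p2,_=tilt_pose([.47,-.28,.146],a2,y2); p2=np.array(p2)
move_l((p2-[0,0,.072]).tolist(),.1); print(f()); z0=state()["ft_force"][2]
for i in range(1,16):
    move_l((p2-[0,0,.072+.001*i]).tolist(),.02); hold(.05)
    if state()["ft_force"][2]-z0>3: break
print(i,f())
gripper_open(); print(f())
e=np.array(state()["ee_pos"]); move_l((e-.10*a2).tolist(),.15); print(f())
move_l((e-.10*a2+[0,0,.12]).tolist(),.25)
for n in("scene","top"):
    im=get_image(n); np.savez(f"{n}2.npz",**im)
    if n=="scene": cv2.imwrite("pics/s2.png",cv2.resize(im["frame"][120:270,270:470],None,fx=3,fy=3)) 
    W=cloud(im); m=(W[...,0]>.40)&(W[...,0]<.56)&(W[...,1]>-.36)&(W[...,1]<-.2)&(W[...,2]>.012)&(W[...,2]<.115)
    P=W[m]; t=P[P[:,2]>.092]; b=P[(P[:,2]>.02)&(P[:,2]<.036)]
    print(n,"top",len(t),t.mean(0).round(4),rect(t),np.percentile(t[:,2],[10,50,90]).round(4),"bar",len(b),rect(b))
print(f())
```

```text
(6.33, array([-0.8, -0.5, -2.3]), 0.0319, array([ 0.4746, -0.2875,  0.0677]))
10 (9.32, array([-0.9, -0.6,  2.1]), 0.0321, array([ 0.4746, -0.2875,  0.0578]))
(10.31, array([ 0. ,  0.3, -0.1]), 0.0878, array([ 0.4742, -0.2873,  0.0569]))
(11.12, array([ 0.6, -1.4,  0. ]), 0.0881, array([ 0.4359, -0.221 ,  0.1207]))
scene top 111 [ 0.4733 -0.2833  0.0997] (array([ 474.6, -287.1]), array([31.2, 32.8]), 30.0) [0.0957 0.1008 0.1026] bar 304 (array([ 475.3, -287.8]), array([83.2, 35.1]), 31.3)
top top 209 [ 0.4753 -0.2904  0.1003] (array([ 475.6, -290.9]), array([32. , 30.3]), 30.6) [0.0973 0.1003 0.1035] bar 308 (array([ 475.6, -291. ]), array([83.7, 30.5]), 29.9)
(11.86, array([-1.2,  0. , -0.8]), 0.0877, array([ 0.4353, -0.221 ,  0.2378]))
```

View pics/s2.png

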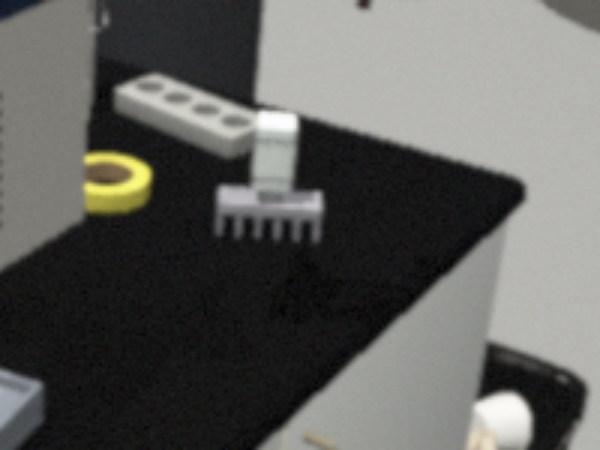

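The rake stands alone, upright at (0.4755,-0.2895) with its yaw as planned; in the crop it runs from (270,115) to (270,235). I'll regrasp it from above and carry it along a path clear of the cooler.

```bash
cat >> h.py <<'E'
ta=np.radians(8.5); T=np.array([.4945,.1575,0]); u=np.array([np.sin(ta),-np.cos(ta),0]); v=np.array([np.cos(ta),np.sin(ta),0])
def prof(x): return 16+5*np.clip((abs(x)-68)/39.5,0,1)
def tipz(x,c=1.3): return (max(prof(e) for e in np.linspace(x-13.5,x+13.5,9))+c)/1000
ZG=.064   # TCP height over tine tips
def tray(x,tz,y=0): return (T+u*x/1000+v*y/1000+Z*(tz+ZG)).tolist()
E
python3 - <<'E'
from h import *
R0=np.array([.4755,-.2895,0])
best=None
for s in(1,-1):
    qg=quat(np.c_[np.cross(s*d2,-Z),s*d2,-Z]); qt=quat(np.c_[np.cross(s*u,-Z),s*u,-Z])
    J=[inverse_kinematics((R0+Z*ZG).tolist(),qg)]+[inverse_kinematics(tray(x,.018),qt) for x in(-82,60)]+[inverse_kinematics([.41,y,.184],qt) for y in(-.2,.2)]
    print(s,[None if j is None else np.round(j,2).tolist() for j in J])
    if all(j is not None for j in J) and best is None: best=(s,qg,qt)
s,qg,qt=best; print("use",s); np.savez("q.npz",qg=qg,qt=qt)
move_to((R0+Z*(ZG+.11)).tolist(),list(qg)); print(f())
move_l((R0+Z*ZG).tolist(),.12); print(f())
close(); print(f())
move_l((R0+Z*(ZG+.10)).tolist(),.15); print(f())
im=get_image("scene"); np.savez("scene3.npz",**im)
W=cloud(im).reshape(-1,3); d=W-R0; r=np.c_[d@d2,d@y2,W[:,2]]
b=r[(abs(r[:,0])<.05)&(abs(r[:,1])<.06)&(r[:,2]>.08)&(r[:,2]<.145)]
print(np.percentile(b,[2,98],axis=0).round(4))
E
```

```text
1 [[-0.61, 0.01, 1.61, -0.0, 1.52, 0.44], [0.4, -0.05, 1.64, -0.0, 1.55, 1.82], [0.13, -0.12, 1.71, -0.0, 1.56, 1.55], [-0.53, -0.3, 1.68, -0.0, 1.77, 0.89], [0.38, -0.3, 1.68, -0.0, 1.77, 1.8]]
-1 [None, [0.4, -0.05, 1.64, -0.0, 1.55, -1.32], [0.13, -0.12, 1.71, -0.0, 1.56, -1.59], [-0.53, -0.3, 1.68, -0.0, 1.77, -2.25], [0.38, -0.3, 1.68, -0.0, 1.77, -1.34]]
use 1
(12.83, array([0.3, 0.6, 0.3]), 0.0877, array([ 0.4751, -0.2891,  0.1731]))
(13.9, array([-0.3, -0.4, -0.4]), 0.0878, array([ 0.476 , -0.2898,  0.0652]))
(14.82, array([-0.1,  0.2,  0. ]), 0.03, array([ 0.4755, -0.2895,  0.0639]))
(15.64, array([ 0.1,  0.8, -2.9]), 0.0298, array([ 0.4751, -0.2892,  0.1627]))
[[-0.0182 -0.0399  0.1009]
 [ 0.0125  0.0418  0.143 ]]
```

```bash
cat >> h.py <<'E'
def comb(xs,c=1.3,sp=.05,y=0,lim=25):
    for x in xs:
        move_l(tray(x,tipz(x,c),y),sp)
        F=state()["ft_force"]
        if abs(F@u)>lim or abs(F[2]+2)>30: print("force",x,F.round(1)); return x
    print("end",x,F.round(1),"t",round(state()["time"],1)); return None
def snap(k,view=True):
    im=get_image("top"); np.savez(f"top{k}.npz",**im); s=get_image("scene"); np.savez(f"scene{k}.npz",**s)
    if view:
        a=cv2.resize(im["frame"][200:275,115:240],None,fx=6,fy=6,interpolation=3); b=cv2.resize(s["frame"][230:325,170:290],(750,594))[:, :]
        cv2.imwrite(f"pics/t{k}.png",np.hstack([cv2.resize(a,(400,240)),cv2.resize(b,(400,317))[:240]]) if 0 else cv2.resize(np.vstack([a,b[:450]]),(667,600)))
E
python3 - <<'E'
from h import *
qt=list(np.load("q.npz")["qt"])
move_to([.42,-.22,.10+ZG],qt); move_l([.42,.20,.10+ZG],.3); print(f())
move_l(tray(-81,.07),.2); print(f())
move_l(tray(-81,tipz(-81,1.8)),.08); print(f())
comb([-75,-65,-55,-45,-35])
snap(4)
E
```

```text
(17.73, array([-0.1, -1. , -4.1]), 0.0296, array([0.4202, 0.1991, 0.1639]))
(18.27, array([-0.3, -0.2, -2. ]), 0.0301, array([0.4823, 0.2367, 0.1339]))
(19.03, array([ 0.1,  0.5, -2.6]), 0.0299, array([0.4826, 0.2377, 0.0852]))
end -35 [ 0.1  0.1 -3.2] t 20.7
```

View pics/t4.png

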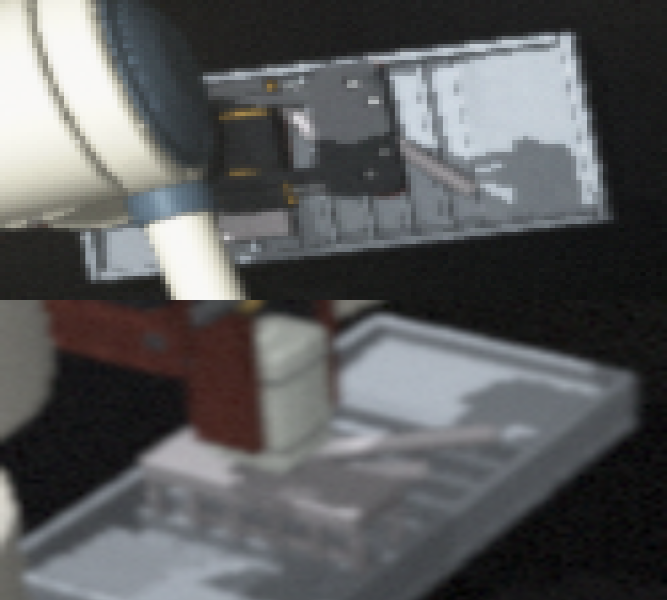

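The rake is combing with negligible force, and the third rod is still askew to the right at (440,170). I'll keep going and then back off.

Run:
```python
from h import *
x=comb(range(-28,40,7),sp=.045)
p=np.array(state()["ee_pos"])
xc=(x if x is not None else 35)-4
move_l(tray(xc,tipz(xc)),.05)          # back off
move_l(tray(xc,.075),.15); move_l([.40,.30,.15],.3); print(f())
snap(5)
for n in("top","scene"):
    W=cloud(load(n,5)).reshape(-1,3); d=W-T; r=np.c_[d@u,d@v,W[:,2]]*1000
    k=r[(abs(r[:,0])<100)&(abs(r[:,1])<47)&(r[:,2]>21.5)&(r[:,2]<35)]; print(n,len(k),np.percentile(k,[5,50,95],axis=0).round(1).tolist() if len(k) else "")
```

```text
end 35 [ 0.5  0.5 -2.6] t 23.9
(25.49, array([-0.6, -0.1, -2.3]), 0.0296, array([0.4   , 0.2992, 0.149 ]))
top 36 [[-99.5, -35.7, 21.6], [-89.7, 8.2, 22.5], [99.1, 37.2, 24.3]]
scene 10 [[89.1, -36.2, 21.5], [93.5, -9.9, 21.8], [98.7, 30.5, 22.6]]
```

View pics/t5.png

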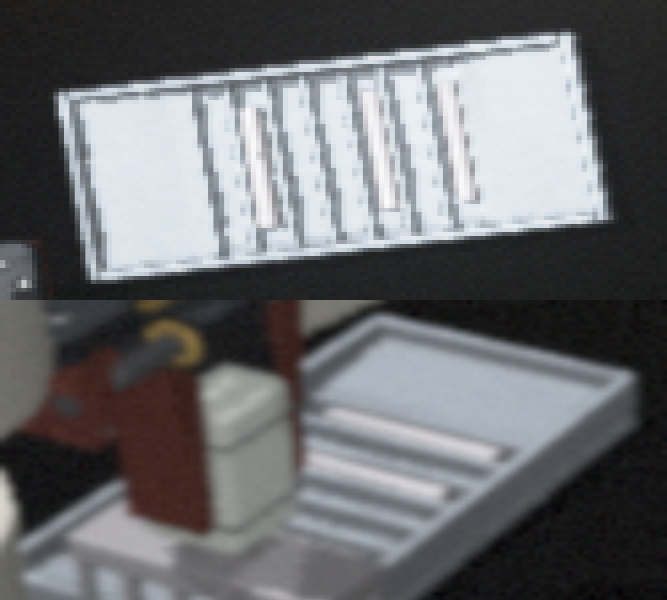

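All three rods lie parallel in grooves, in the top half of the crop at (260,165), (380,145) and (460,140). Nothing in the groove area stands above 21.5 mm. I'll stand the rake back on the worktop now.

Run:
```python
from h import *
qg=list(np.load("q.npz")["qg"]); R0=np.array([.475,-.289,0])
move_l([.41,.22,.17],.25); move_l([.42,-.22,.17],.3)
move_to((R0+Z*(ZG+.08)).tolist(),qg); move_l((R0+Z*(ZG+.004)).tolist(),.12); z0=state()["ft_force"][2]
for i in range(8):
    move_l((R0+Z*(ZG+.003-.001*i)).tolist(),.02); hold(.05)
    if state()["ft_force"][2]-z0>3: break
print(i,f())
gripper_open(); print(f())
move_l((R0+Z*(ZG+.13)).tolist(),.12); move_l([.36,-.33,.30],.25); print(f())
snap(6,False)
for n in("top","scene"):
    im=load(n,6); Wi=cloud(im); W=Wi.reshape(-1,3); d=W-T; r=np.c_[d@u,d@v,W[:,2]]*1000
    g=im["frame"].astype(int); red=(g[...,2]-g[...,0]).ravel()
    m=((abs(r[:,0])<62)&(abs(r[:,1])<47)&(red>-4)&(g.min(2).ravel()>110)).reshape(g.shape[:2]).astype(np.uint8)
    k,l,st,c=cv2.connectedComponentsWithStats(m)
    for i in range(1,k):
        if st[i,4]>25:
            q=r[(l==i).ravel()]; print(n,st[i,4],q.mean(0).round(1),"ends z",[np.median(q[q[:,1]<np.percentile(q[:,1],25)][:,2]).round(1),np.median(q[q[:,1]>np.percentile(q[:,1],75)][:,2]).round(1)],rect(q/1000))
    k=r[(abs(r[:,0])<62)&(abs(r[:,1])<46)&(r[:,2]>19)]; print("above 19:",len(k))
    t=W[(abs(W[:,0]-.475)<.06)&(abs(W[:,1]+.289)<.06)&(W[:,2]>.092)&(W[:,2]<.12)]; print("rake top",t.mean(0).round(4),rect(t))
a=load("top",6)["frame"]; b=load("scene",6)["frame"]
A=cv2.resize(a[140:280,110:420],(700,316)); B=cv2.resize(b[140:330,160:480],(470,280)); 
cv2.imwrite("pics/f6.png",np.vstack([A,np.pad(B,((0,0),(0,230),(0,0)))]))
```

```text
4 (30.47, array([-3.6,  2.7,  5.9]), 0.0298, array([ 0.475 , -0.289 ,  0.0639]))
(31.47, array([ 0.2,  0.5, -0.4]), 0.0877, array([ 0.475, -0.289,  0.063]))
(33.51, array([ 0.7, -0.5, -0.6]), 0.0879, array([ 0.3602, -0.3298,  0.2987]))
top 87 [53.8  2.5 14.2] ends z [np.float64(14.8), np.float64(15.1)] (array([53.9,  2.4]), array([ 7.6, 66.5]), 1.5)
top 77 [19.7  2.5 14.3] ends z [np.float64(14.0), np.float64(14.1)] (array([19.4,  3.1]), array([ 7.1, 66.4]), 0.7)
top 102 [-33.8   1.3  13.5] ends z [np.float64(13.4), np.float64(14.4)] (array([-33.9,   1.8]), array([ 8.2, 66.4]), 0.1)
above 19: 21
rake top [ 0.4749 -0.2892  0.1007] (array([ 475.2, -290. ]), array([32.1, 29.9]), 31.1)
above 19: 1
rake top [ 0.4725 -0.2822  0.0997] (array([ 474.9, -287.4]), array([31.2, 31.3]), 29.3)
```

View pics/f6.png

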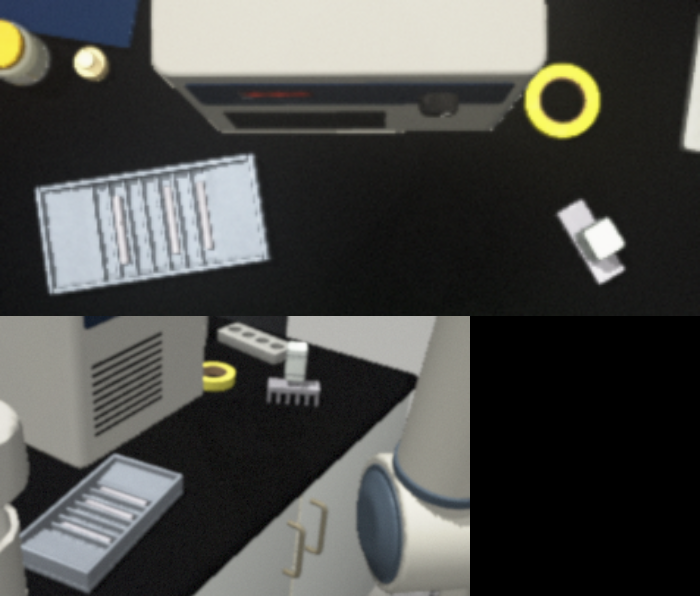

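The final view shows the three rods in grooves at (120,230), (170,220) and (205,215), the rake standing at (600,240), and the weight and tape where they were.

```bash
python3 -c "
from h import *
hold(.3); job_done(); print(f())"
```

```text
the job is handed in; nothing more can be done
the job is handed in; nothing more can be done
```

The job is finished and handed in at about 34 s of the 72 s allowed; no verdict was reported.

- **Standing the rake up:** I took it by the handle with the gripper tilted, turned it upright, lowered it until it touched and let go. Both cameras showed it standing alone.
- **Combing:** I took the rake again from above by its handle. One pass along the grooves with the tips about 1.3 mm over the ridges was enough. Side forces stayed under about 1 N where I read them, at the end of each stretch.
- **Putting it back:** I stood it on the worktop at about (0.475, -0.290), outside the tray, released it and moved the arm well clear.

**Last checks**
- **Rods:** all three lie parallel in separate grooves at about -34, +20 and +54 mm along the tray. The top camera's depth puts their tops at 13–15 mm, where 16 would be fully seated and 26 would be on the ridges.
- **Rake:** it stands upright, with its top at about 0.100 m in both views (102 mm nominal).
- **Weight and tape:** they look unmoved in the pictures, and the arm never went near them. I did not measure them.

**Disagreements**
- Two rods read about 3 mm off their groove centres. That is within the groove play plus my tray position error.
- In the last check my colour mask found no rods in the scene camera, so its only support there is the picture and depth: one point above 19 mm in the groove area. The top camera had 21 such points, which I took as edge noise and did not trace.

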